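# Hand-pump a hydraulic clamping fixture up to pressure

### The job

Clamp the flange for inspection, pushing and pressing only and picking nothing up: push the flange on the fixture plate fully home into the V stop under the clamp, and swing the release lever on the pump block shut, as far as it goes to the back of the fixture. Then press the pump plunger down with full strokes, letting it come back up each time, until the indicator pin beside it has popped fully out. Leave the end cap, the bushing and the blower where they stand.

Things in the scene. Friction and masses are not known exactly. Their poses are not given: they have to be found in the camera images.
- fixture: hand-pumped clamping fixture, fixed to the bench: aluminium plate 164 (x) x 290 (y) x 12 mm; origin under its centre, x to its back (away from the robot, +-20 deg), y left, z up. Left: V stop and clamp tower, whose 40 mm wide cylinder (top 97 mm above the bench) hangs over the flange's seat. Right: grey pump block 80 x 116 mm, top 58 mm up, with plunger, pin and lever
- flange: turned steel flange lying flat on the plate in front of the V stop, 32 to 44 mm short of its seat and up to 10 mm to one side: round rim 64 mm in diameter and 11 mm thick, hub 34 mm in diameter, 26 mm high over all, 12 mm bore, about 0.3 kg. Origin at the centre of its underside, z up
- seat (a point): on the plate's top (12 mm above the bench): where the flange's origin is when its rim touches both pads of the V stop. The V opens to fixture -x; its smooth pads are 15 mm high and meet the rim at 45 degrees on either side of fixture +x, so a push towards +x centres the flange
- clamp_foot: round steel foot of the clamp, 23 mm in diameter, under the cylinder above the seat; origin at the centre of its underside, which starts 8 mm above the seated flange's hub. It comes down with the pumping and presses on the hub with about 6 N at full pressure
- valve (a joint): angle of the release lever (rad): 0 = shut, at its stop, arm along fixture +x (to the back); grows clockwise seen from above, to 1.4 = open, arm to the right (fixture -y). Starts open (1.0 to 1.4), stays where it is left; about 1 N at the grip moves it. While it is open the pump builds nothing up (the pin sinks back after each stroke); below 0.15 it holds
- lever_pivot (a point): on the lever's vertical hinge axis, 64 mm above the bench, on the right of the block. Beyond it, fixed on the bench well to the right of the fixture, stand a micrometer stand (blue base, 138 mm high, 0.44 m ahead of the robot and 0.21 m to its right) and a height gauge (462 mm high, 0.43 m ahead and 0.53 m right): keep the arm clear of both
- lever_knob (a point): centre of the top of the lever's upright black grip: a post 12 mm in diameter and 27 mm high that stands on the end of the lever's flat arm, 47 mm from the hinge axis. This point is 97 mm above the bench, the top of the arm 71 mm
- pump_top (a point): centre of the top of the pump plunger: a black mushroom head 36 mm in diameter; at rest this point is 98 mm above the bench, and it goes straight down and up
- pump (a joint): how far the plunger is pressed (m): 0 = up (its spring brings it back), 0.016 = down on its solid stop. It takes 3 to 9 N, most at the bottom and in the last strokes. A stroke counts in full from about 0.0135 on and must come back below 0.001. Five full strokes bring the pressure up, more if they are shorter; a stroke too many does no harm
- pin (a joint): how far the indicator pin stands out of its gland (m): 0 = in, 0.0117 to 0.0135 = fully out. It stays in for the first one or two full strokes, then comes out by some 5 mm a stroke and stays out between strokes; once it is fully out a further stroke only makes it nod by about 1 mm
- pin_tip (a point): tip of the indicator pin, a steel pin 8 mm in diameter that rises straight up out of a hexagonal gland on the block's top, in front and to the right of the plunger; its tip is 67 mm above the bench when in, 79 mm or more when fully out, and then a thin dark ring round the pin has come clear of the gland
- end_cap: bystander: turned steel end cap 52 mm in diameter, 18 mm high, on the bench in front of the fixture; origin at the centre of its underside
- bushing: bystander: bronze flanged bushing 29 mm in diameter, 22 mm high, on the bench in front of the pump block; origin at the centre of its underside
- blower: bystander: rubber air blower standing upright, 51 mm in diameter, 110 mm high, on the bench behind the pump block; origin at the centre of its underside
There are look-alikes about, which are no part of the job. Leave any green or purple look-alike of the flange alone.

How it is judged:
On the way, in this order (a step that is already met when the one before it is completed fails the run):
1. the flange is home in the V stop and the release lever is shut, before any pressure is built up (horizontal distance between flange and seat below 0.003 m and value of joint valve below 0.12 rad and value of joint pin below 0.003 m), for 0.2 s.
2. the pump has been worked until the pin is fully out and the clamp holds the flange (value of joint pin above 0.011 m and contact force between clamp_foot and flange above 3 N), for 0.2 s.
At the end, for the whole second after the job is handed in: the indicator pin is fully out (over 11 mm) and stays out with the plunger back up (within 1.5 mm); the lever is shut (under 0.12 rad); the flange is at rest, flat on the plate, home in the V stop within 3 mm, and the clamp foot presses on it with more than 3 N (all of step 2 and value of joint pump below 0.0015 m and value of joint valve below 0.12 rad and horizontal distance between flange and seat below 0.003 m and z of flange in the frame of fixture below 0.0135 m and angle between flange's own z axis and vertical below 0.03 rad and linear speed of flange below 0.01 m/s); the robot touches nothing.
It fails at once if the flange is lifted more than 6 mm off the plate or tipped (z of flange in the frame of fixture above 0.018 m or angle between flange's own z axis and vertical above 0.2 rad).
It fails at once if the clamp comes down on the flange while it is more than 5 mm from its seat (contact force between clamp_foot and flange above 1.5 N and horizontal distance between flange and seat above 0.005 m).
It fails at once if the end cap, the bushing or the blower is moved by more than 20 mm (distance of any of end_cap, bushing, blower from where it was at the start of the episode above 0.02 m).
It also fails if it takes over 61 s, if anything falls off the work surface, if the arm or the gripper's body presses on something with over 40 N, if the wrist force passes 120 N, or if a joint passes its speed limit or range.

### The arm

A 6-joint arm with a two-finger parallel gripper is mounted at the origin on a cart in front of the work surface, level with it; the furniture and walls round the work are solid. World frame = base frame: x ahead of the robot, y to its left, z up, the work surface at z = 0. Lengths are in m, angles in rad, forces in N, time in s.
With the tool pointing down it reaches from about 0.3 to 0.775 m from the base axis. Payload 14.6 kg.
Tool frame: the origin (TCP) lies midway between the tips of the shut fingers; the grasp point (between the pads) lies 19 mm behind it; z points along the fingers, y is the line along which they close (so a half turn about z gives the same grasp; the last joint's range is limited). The gripper opens to 94 mm and grips with 3 to 60 N. Pads are 16 mm wide; open, the fingers measure 119 mm over their backs; the gripper's body (75 mm by 177 mm) begins 78 mm behind the grasp point.
Start: joints at [1.18, 0.3, 1.521, -0, 1.321, -0.067], TCP at [0.175, 0.521, 0.205] pointing down, gripper open.
Joint ranges: [-3.03, 3.03], [-0.79, 2.21], [0.23, 2.52], [-1.04, 4.18], [0, 3.07], [-2.55, 2.55]. Speed limits (rad/s): [2.22, 2.22, 2.57, 3.14, 3.14, 3.14].

### API

Orientations are given as a rotation vector (axis times angle).
In Python, from cell import manip gives the robot as it stands.
- The arm moves only by the tool step_arm, never from a script. Its argument "deltas" is text: rows parted by semicolons, each of 5 numbers parted by spaces: the shift along the tool's x, y, z in mm, then the turn about the tool's z in degrees, then the closure, from -1 (fully open) to 1 (shut). In form: x y z turn jaw; .... A call has 1 to 12 rows; each row shifts and turns the commanded pose from where the row before left it, along the tool's axes as they then stand; what a row does not reach is not made up. A row lasts 1/12 s, in which the tool goes at most 41.7 mm and 7.16 degrees, less where a joint would pass 70% of its speed; a pose out of reach is approached as far as the arm can. A call with a gripper value outside its range is refused whole. The fingers move at their own pace and stop on an object; "newtons" is the grip in N (left out, the last holds). Time passes only in rows, so rows that do not move let the fingers close. It gives the time, the measured TCP pose, the force, the opening and the grip force at its end, in the units of the state.
- manip.sense(): the state, without advancing time (a new reading comes with each control period).
- manip.grab_frame(name): name is "side" or "top"; returns the picture (384x512x3 uint8, red, green, blue); there is no depth.
- manip.get_calibration(name): a dict with "fov_y" (degrees; the focal length in pixels is half the picture's height over the tangent of half this angle, whatever the lens; pixels are square), "cx", "cy" (the principal point, pixels), "D" ([k1, k2, p1, p2, k3] as OpenCV has them; the pictures are not rectified), "eye" and "attitude" of the camera in the world. Camera axes: x right, y down, z forward; pixel columns grow to the right and rows downward; lengths in m; the calibration is good to about 2 mm. A picture is of the moment at which its call begins. get_calibration takes no time and is no camera call.
- manip.job_done(): hands the job in; it is judged then, once.
The state is a dict: "time": time; "q": joint angles; "joint_vel": joint speeds; "joint_efforts": joint torques, N m; "tcp_pos": TCP position; "ee_rot": TCP orientation; "ft_force": force on the tool from outside, world axes, zero at the start; "wrist_torque": the same for the moment, N m; "finger_gap": finger opening in m; "grip_force": force on a finger pad.
Only numpy, scipy, OpenCV 4.12 (cv2) and the standard library are available. Lean on these libraries where they do the work, as an engineer would, in place of code of your own. Each camera call takes 0.05 s, during which the arm holds its last target. There are 200 camera calls.

## Working session

There is one attempt and no reset: what is moved stays moved. The work goes in short steps, Python scripts to look and compute and a tool call to move; the robot and the scene stay as the last step left them, time stands still between calls to the robot, and variables do not carry over. Pictures are saved under pics/ and viewed, at most 10 in all, crops included, and the job is handed in when it is done.

Besides the shell and the picture viewer there is one more tool, called after ">>>" as name(argument=value, ...), one argument or row to a line, values as JSON. step_arm: Moves the arm, as the interface text tells. Its arguments: {"type":"object","properties":{"deltas":{"type":"string"},"newtons":{"type":"number"}},"required":["deltas"]}

```bash
mkdir -p pics; cat > h.py <<'E'
import numpy as np, cv2
from cell import manip
from scipy.spatial.transform import Rotation as R
def cal(n):
    c=manip.get_calibration(n); f=192/np.tan(np.radians(c['fov_y'])/2)
    K=np.array([[f,0,c['cx']],[0,f,c['cy']],[0,0,1]]); 
    A=np.array(c['attitude'],float)
    Rm=A if A.shape==(3,3) else R.from_rotvec(A).as_matrix()
    return K,np.array(c['D'],float),np.array(c['eye'],float),Rm
def ray(n,uv):
    K,D,e,Rm=cal(n); p=cv2.undistortPoints(np.array(uv,float).reshape(-1,1,2),K,D).reshape(-1,2)
    d=np.c_[p,np.ones(len(p))]@Rm.T
    return e,d
def onz(n,uv,z):
    e,d=ray(n,uv); return e+d*((z-e[2])/d[:,2])[:,None]
def proj(n,P):
    K,D,e,Rm=cal(n); return cv2.projectPoints(((np.atleast_2d(P)-e)@Rm),np.zeros(3),np.zeros(3),K,D)[0].reshape(-1,2)
def snap(n,f,crop=None,s=1):
    im=manip.grab_frame(n); 
    if crop: im=im[crop[1]:crop[3],crop[0]:crop[2]]
    cv2.imwrite('pics/'+f,cv2.resize(im[...,::-1],None,fx=s,fy=s,interpolation=cv2.INTER_CUBIC)); return im
E
python3 - <<'E'
from h import *
for n in('top','side'):
    print(manip.get_calibration(n)); snap(n,n+'0.png',None,1.5)
print(manip.sense()['tcp_pos'],manip.sense()['ee_rot'])
E
```

```text
{'fov_y': 50.69555231702163, 'cx': 260.11508194707307, 'cy': 189.63428918642958, 'D': array([-0.07698021,  0.        ,  0.        ,  0.        ,  0.        ]), 'eye': array([0.48424345, 0.14795138, 0.9036401 ]), 'attitude': array([-2.1148013 ,  2.15472046, -0.24489751])}
{'fov_y': 45.80746700694074, 'cx': 250.5003854107628, 'cy': 189.32982473824077, 'D': array([0.06217512, 0.        , 0.        , 0.        , 0.        ]), 'eye': array([0.4128782 , 0.96317917, 0.4221834 ]), 'attitude': array([-0.30940612,  2.43480307, -1.68343252])}
[0.17491708 0.52121104 0.20497417] [-5.06311537e-01 -3.10032620e+00  1.48584270e-03]
```

View pics/top0.png

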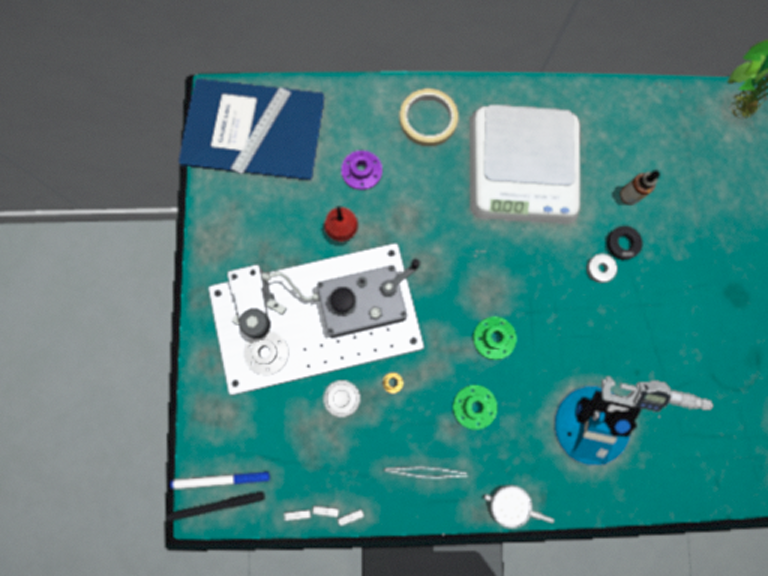

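View pics/side0.png

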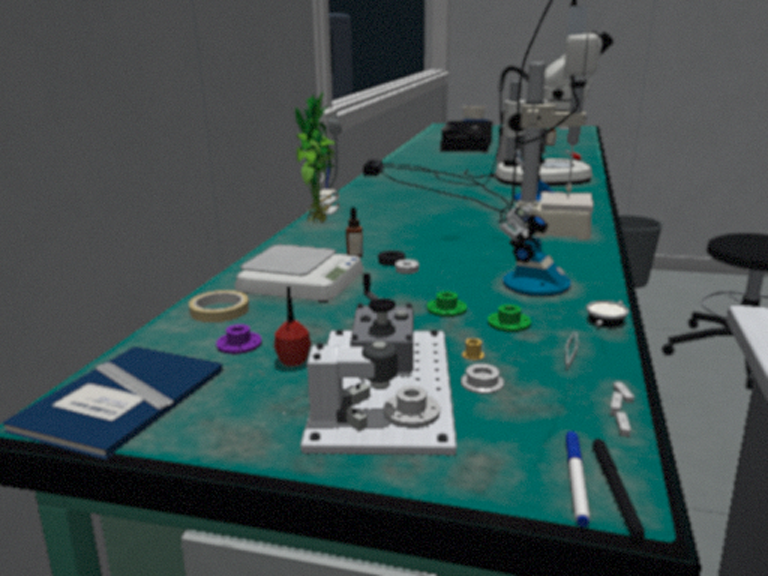

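The top view (in 1.5x display pixels) shows:
- plate corners near (210,285), (398,245), (424,348), (230,393)
- grey steel flange on the plate at (266,353)
- clamp cylinder (254,322), plunger (342,300), pin (376,313), lever knob (415,265)
- bystanders: end cap (341,398), bushing (393,382), blower (340,225)

Flange candidates are grey (266,353), green (495,337) and (475,407), purple (361,170), and the end cap (341,398). Only the grey one lies on the plate by the V stop with a hub and bore. I'll confirm it in an enlarged crop.

```bash
python3 - <<'E'
from h import *
im=snap('top','top1.png',(130,155,300,285),4.7)
px=lambda a:np.array(a)/1.5
c=onz('top',px([(210,285),(398,245),(424,348),(230,393)]),.012); print('corners',c.round(4),c.mean(0).round(4))
print([np.linalg.norm(c[i]-c[(i+1)%4]).round(4) for i in range(4)])
for n,p,z in[('flangehub',(266,352),.038),('knob',(415,264),.097),('pivot',(389,289),.07),('pump',(342,300),.098),('pin',(376,313),.067),('cyl',(255,322),.097),('cap',(341,398),.018),('bush',(393,382),.022),('blow',(340,225),.09)]:
    print(n,onz('top',px([p]),z).round(4))
E
```

```text
corners [[0.6625 0.3837 0.012 ]
 [0.72   0.1018 0.012 ]
 [0.5633 0.0673 0.012 ]
 [0.5031 0.3498 0.012 ]] [0.6122 0.2257 0.012 ]
[np.float64(0.2877), np.float64(0.1604), np.float64(0.2888), np.float64(0.163)]
flangehub [[0.5593 0.2941 0.038 ]]
knob [[0.6704 0.0836 0.097 ]]
pivot [[0.6414 0.1189 0.07  ]]
pump [[0.6221 0.1833 0.098 ]]
pin [[0.6083 0.1376 0.067 ]]
cyl [[0.5943 0.2994 0.097 ]]
cap [[0.4933 0.1894 0.018 ]]
bush [[0.5144 0.1144 0.022 ]]
blow [[0.7291 0.1858 0.09  ]]
```

View pics/top1.png

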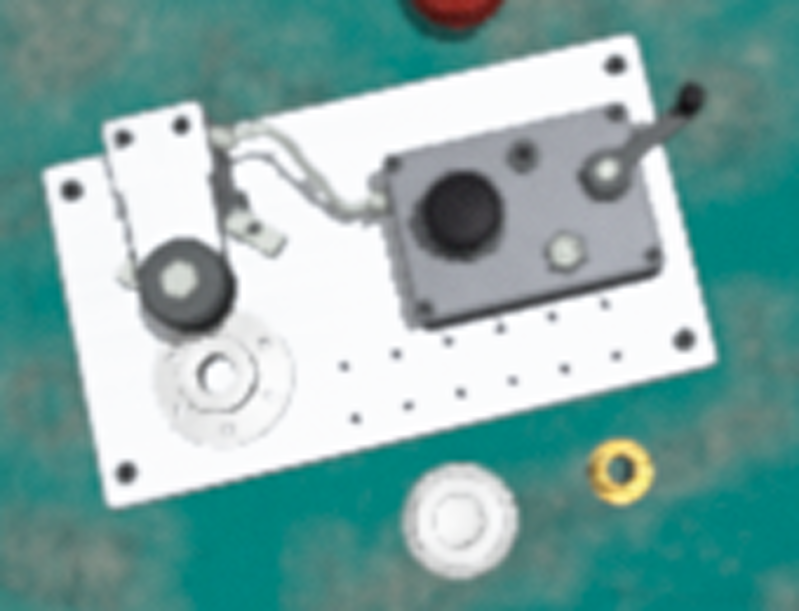

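The crop confirms it: the grey flange with hub and bore sits at crop (219,376), on the plate in front of the V stop. The lever knob is at (692,95), its pivot at (608,170), the plunger at (460,210), the pin at (566,251) and the cylinder top at (186,285).

```bash
cat >> h.py <<'E'
px=lambda a:np.array(a,float)/4.7+[130,155]
_c=onz('top',px([(43,172),(635,35),(718,358),(108,508)]),.012)
_v=(_c[0]-_c[1]+_c[3]-_c[2]); yaw=np.arctan2(-_v[0],_v[1]); org=_c.mean(0)
ex=np.array([np.cos(yaw),np.sin(yaw)]); ey=np.array([-ex[1],ex[0]])
fx=lambda p:np.array([(np.array(p)[:2]-org[:2])@ex,(np.array(p)[:2]-org[:2])@ey])
def st():
    s=manip.sense(); M=R.from_rotvec(s['ee_rot']).as_matrix()
    print('t',round(s['time'],2),'fix',(fx(s['tcp_pos'])*1e3).round(1),'z',round(s['tcp_pos'][2]*1e3,1),'toolx vs -ex deg',np.degrees(np.arctan2(-(M[:2,0]@ey),-(M[:2,0]@ex))).round(2),'F',np.round(s['ft_force'],1),'gap',round(s['finger_gap'],4))
E
python3 - <<'E'
from h import *
print(np.degrees(yaw),org)
for n,p,z in[('hub',(219,376),.038),('knob',(691,93),.097),('pivot',(608,169),.07),('pump',(462,210),.098),('pin',(566,250),.067),('cyl',(187,284),.097),('cap',(460,520),.018),('bush',(622,470),.022)]:
    w=onz('top',px([p]),z)[0];print(n,w[:2].round(4),(fx(w)*1e3).round(1))
st()
E
```

```text
12.67329370573709 [0.61171269 0.22633311 0.012     ]
hub [0.5586 0.2957] [-36.6  79.3]
knob [0.673  0.0828] [  28.3 -153.5]
pivot [0.645  0.1188] [   8.9 -112.2]
pump [0.6227 0.1827] [  1.2 -45. ]
pin [0.6093 0.1381] [-21.7 -85.6]
cyl [0.5928 0.2998] [-2.3 75.9]
cap [0.4926 0.1882] [-124.6  -11.1]
bush [0.5137 0.1137] [-120.4  -88.4]
t 0.15 fix [-361.5  383.5] z 205.0 toolx vs -ex deg -31.22 F [-1.  -0.3 -0.5] gap 0.0941
```

>>> step_arm(
  deltas="0 0 0 -6.3 0.15;0 0 0 -6.3 0.15;0 0 0 -6.3 0.15;0 0 0 -6.3 0.15;0 0 0 -6 0.15;-22 -26 0 0 0.15;-22 -26 10 0 0.15;-22 -26 10 0 0.15;-22 -26 10 0 0.15;-22 -26 10 0 0.15;-22 -26 10 0 0.15;-22 -26 10 0 0.15",
)

```text
time: 1.15
tcp_pos: [0.3661, 0.3763, 0.1449]
ee_rot: [0.346, -3.122, 0.0]
ft_force: [1.0, 1.4, -0.8]
finger_gap: 0.0397
grip_force: 0.0
```

>>> step_arm(
  deltas="-22 -26 10 0 0.15;-22 -26 10 0 0.15;-22 -26 10 0 0.15;-22 -26 0 0 0.15;-22 -22 0 0 0.15;0 0 0 0 0.15;0 0 0 0 0.15",
)

```text
time: 1.73
tcp_pos: [0.5006, 0.2777, 0.1149]
ee_rot: [0.342, -3.122, 0.0]
ft_force: [-0.7, -0.6, -0.9]
finger_gap: 0.0399
grip_force: 0.0
```

```bash
python3 -c "
from h import *
st()"
```

```text
t 1.73 fix [-97.1  74.5] z 114.9 toolx vs -ex deg -0.16 F [-0.7 -0.6 -0.9] gap 0.0399
```

>>> step_arm(
  deltas="0 1.5 24 0 0.15;0 0 24 0 0.15;0 0 24 0 0.15;0 0 20 0 0.15;0 0 4.5 0 0.15;-8 0 0 0 0.15;-8 0 0 0 0.15;0 0 0 0 0.15",
)

```text
time: 2.4
tcp_pos: [0.5174, 0.2846, 0.0207]
ee_rot: [-0.346, 3.119, 0.002]
ft_force: [0.4, -0.4, 0.3]
finger_gap: 0.04
grip_force: 0.0
```

```bash
python3 -c "
from h import *
st(); snap('side','s1.png',(190,200,320,310),5)"
```

```text
t 2.4 fix [-79.3  77.5] z 20.7 toolx vs -ex deg -0.02 F [ 0.4 -0.4  0.3] gap 0.04
```

View pics/s1.png

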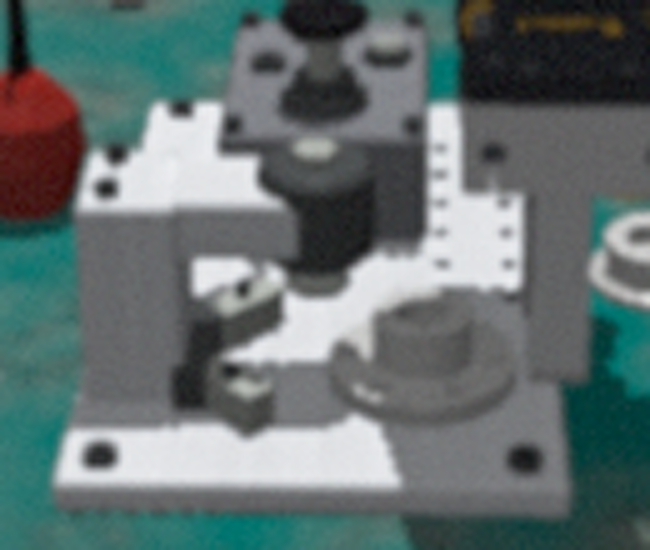

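The fingers are down in front of the flange (crop 425,350). The V pads are at (245,300) and (240,390), with the clamp foot under the cylinder at (320,280). Next I push.

>>> step_arm(
  deltas="0 -1.5 3 0 0.15;-4 0 0 0 0.15;-4 0 0 0 0.15;-4 0 0 0 0.15;-4 0 0 0 0.15;-4 0 0 0 0.15;-4 0 0 0 0.15;-4 0 0 0 0.15;-4 0 0 0 0.15;-3 0 0 0 0.15;0 0 0 0 0.15;0 0 0 0 0.15",
)

```text
time: 3.45
tcp_pos: [0.5501, 0.2898, 0.0158]
ee_rot: [-0.346, 3.122, -0.0]
ft_force: [-0.1, -0.2, 0.8]
finger_gap: 0.0399
grip_force: 0.0
```

```bash
python3 -c "
from h import *
st()"
```

```text
t 3.45 fix [-46.2  75.4] z 15.8 toolx vs -ex deg -0.03 F [-0.1 -0.2  0.8] gap 0.0399
```

>>> step_arm(
  deltas="-2 0 -1 0 0.15;-2 0 0 0 0.15;-2 0 0 0 0.15;-2 0 0 0 0.15;0 0 0 0 0.15",
)

```text
time: 3.87
tcp_pos: [0.5579, 0.2916, 0.0169]
ee_rot: [-0.346, 3.122, -0.0]
ft_force: [-1.0, 0.0, -0.9]
finger_gap: 0.0399
grip_force: 0.5
```

>>> step_arm(
  deltas="-1 0 0 0 0.15;-1 0 0 0 0.15;-1 0 0 0 0.15;0 0 0 0 0.15",
)

```text
time: 4.2
tcp_pos: [0.5604, 0.2923, 0.0169]
ee_rot: [0.346, -3.122, 0.0]
ft_force: [-3.7, 0.6, -0.2]
finger_gap: 0.0402
grip_force: 1.6
```

>>> step_arm(
  deltas="-1 0 0 0 0.15;-1 0 0 0 0.15;0 0 0 0 0.15",
)

```text
time: 4.45
tcp_pos: [0.5614, 0.2929, 0.0167]
ee_rot: [0.346, -3.12, 0.0]
ft_force: [-10.5, -0.2, 3.9]
finger_gap: 0.04
grip_force: 5.1
```

>>> step_arm(
  deltas="-1 0 0 0 0.15;0 0 0 0 0.15;0 0 0 0 0.15",
)

```text
time: 4.7
tcp_pos: [0.5618, 0.2932, 0.0167]
ee_rot: [0.346, -3.119, 0.0]
ft_force: [-13.3, 1.2, 4.9]
finger_gap: 0.0399
grip_force: 6.8
```

```bash
python3 -c "
from h import *
st(); snap('side','s2.png',(190,200,320,310),5)"
```

```text
t 4.7 fix [-34.   76.2] z 16.7 toolx vs -ex deg -0.0 F [-13.3   1.2   4.9] gap 0.0399
```

View pics/s2.png

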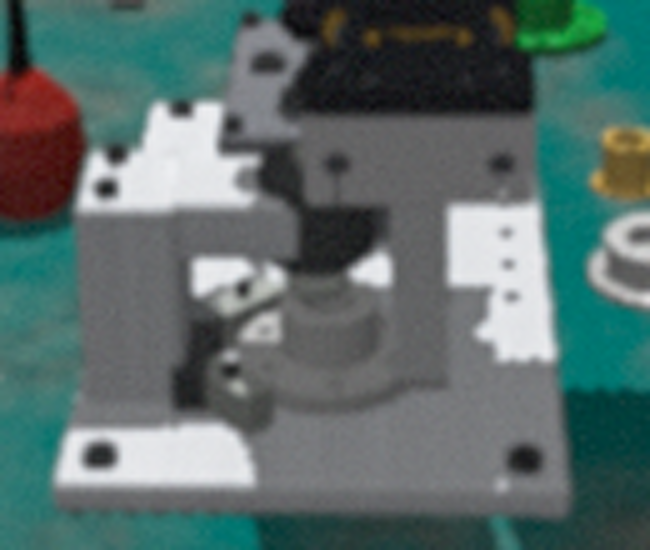

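```bash
python3 - <<'E'
from h import *
q=lambda p:np.array([p],float)/5+[190,200]
def at(p,y): # ray meets fixture-plane y
    e,d=ray('side',q(p)); d=d[0]; a=fx(e[:2]); b=fx(e[:2]+d[:2])-a; t=(y-a[1])/b[1]; return (a[0]+t*b[0])*1e3,(e[2]+t*d[2])*1e3
for n,p in[('hubL',(281,325)),('hubR',(386,325)),('footL',(284,280)),('footR',(354,280)),('footL s1',(288,280)),('footR s1',(351,280)),('rimL',(262,375)),('cylL',(262,180)),('cylR',(376,180)),('hub s1L',(374,335)),('hubs1R',(474,335))]: print(n,np.round(at(p,.076),1))
E
```

```text
hubL [12.4 25.6]
hubR [-23.7  25.9]
footL [11. 43.]
footR [-12.9  43.2]
footL s1 [ 9.6 43. ]
footR s1 [-11.9  43.2]
rimL [19.4  5.8]
cylL [17.6 80.9]
cylR [-20.7  81. ]
hub s1L [-19.6  21.9]
hubs1R [-53.9  22.2]
```

>>> step_arm(
  deltas="0 1 0 0 0.15;0 1 0 0 0.15;0 0 0 0 0.15;0 0 0 0 0.15",
)

```text
time: 5.08
tcp_pos: [0.5625, 0.2951, 0.0168]
ee_rot: [0.346, -3.121, -0.0]
ft_force: [-5.8, 1.1, 1.0]
finger_gap: 0.0398
grip_force: 3.7
```

```bash
python3 -c "
from h import *
st();s=manip.sense();print(ex@s['ft_force'][:2],ey@s['ft_force'][:2])"
```

```text
t 5.08 fix [-32.9  77.9] z 16.8 toolx vs -ex deg -0.01 F [-5.8  1.1  1. ] gap 0.0398
-5.450149184674477 2.3689152889618326
```

The axial force dropped and the flange moved in, so it was off to one side. I'll shift further to +y and push on.

>>> step_arm(
  deltas="0 1 0 0 0.15;-1 1 0 0 0.15;0 0 0 0 0.15;0 0 0 0 0.15",
)

```text
time: 5.42
tcp_pos: [0.5636, 0.2972, 0.0169]
ee_rot: [-0.346, 3.122, 0.0]
ft_force: [-3.4, 0.8, -1.8]
finger_gap: 0.0399
grip_force: 2.2
```

```bash
python3 -c "
from h import *
st();s=manip.sense();print(ex@s['ft_force'][:2],ey@s['ft_force'][:2])"
```

```text
t 5.42 fix [-31.4  79.7] z 16.9 toolx vs -ex deg -0.02 F [-3.4  0.8 -1.8] gap 0.0399
-3.147952759904125 1.5094617712597227
```

>>> step_arm(
  deltas="-1 1 0 0 0.15;-1 0 0 0 0.15;-1 0 0 0 0.15;0 0 0 0 0.15;0 0 0 0 0.15",
)

```text
time: 5.83
tcp_pos: [0.5651, 0.2987, 0.0167]
ee_rot: [0.346, -3.119, 0.001]
ft_force: [-11.7, -1.4, 3.4]
finger_gap: 0.0405
grip_force: 6.1
```

```bash
python3 -c "
from h import *
st();s=manip.sense();print(ex@s['ft_force'][:2],ey@s['ft_force'][:2])"
```

```text
t 5.83 fix [-29.7  80.8] z 16.7 toolx vs -ex deg -0.01 F [-11.7  -1.4   3.4] gap 0.0405
-11.69273658784602 1.2132176954835805
```

>>> step_arm(
  deltas="3 0 0 0 0.15;2 1 0 0 0.15;-2 1 0 0 0.15;-2 0 0 0 0.15;-1 0 0 0 0.15;-1 0 0 0 0.15;0 0 0 0 0.15;0 0 0 0 0.15",
)

```text
time: 6.5
tcp_pos: [0.5651, 0.2998, 0.0165]
ee_rot: [0.345, -3.117, 0.004]
ft_force: [-16.2, -8.8, 9.9]
finger_gap: 0.0401
grip_force: 9.1
```

```bash
python3 -c "
from h import *
st();s=manip.sense();print(ex@s['ft_force'][:2],ey@s['ft_force'][:2]); snap('side','s3.png',(190,200,320,310),5)"
```

```text
t 6.5 fix [-29.4  81.9] z 16.5 toolx vs -ex deg -0.05 F [-16.2  -8.8   9.9] gap 0.0401
-17.77386550431594 -5.017257809034006
```

View pics/s3.png

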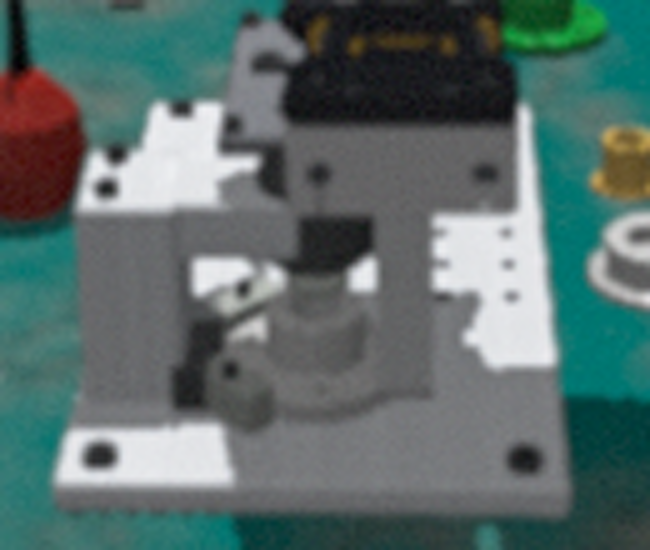

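The hub is now centred under the foot at (320,330), the rim touches both pads, and the lateral force changed sign. The flange is home, so I back off and go to the lever.

>>> step_arm(
  deltas="2 -1 0 0 0.15;8 0 0 0 0.15;15 0 0 0 0.15;15 0 0 0 0.15;0 0 -28 0 0.15;0 0 -30 0 0.5;0 0 -30 0 1;0 0 -30 0 1;-17 -25 0 0 1;-17 -25 0 0 1;-17 -25 0 0 1;-17 -25 0 0 1",
)

```text
time: 7.55
tcp_pos: [0.6177, 0.2075, 0.1356]
ee_rot: [-0.346, 3.121, 0.0]
ft_force: [-0.4, 1.3, 0.2]
finger_gap: 0.0006
grip_force: 0.0
```

>>> step_arm(
  deltas="-17 -25 0 0 1;-16 -28 0 0 1;0 -28 0 0 1;0 -28 0 0 1;0 -28 0 0 1;0 -28 0 0 1;0 0 0 0 1;0 0 0 0 1",
)

```text
time: 8.22
tcp_pos: [0.6851, 0.0533, 0.135]
ee_rot: [-0.342, 3.122, -0.0]
ft_force: [-0.7, 0.1, 0.1]
finger_gap: 0.0001
grip_force: 0.0
```

```bash
python3 -c "
from h import *
st()
im=snap('top','top2.png',(130,155,300,285),4.7)"
```

```text
t 8.22 fix [  33.7 -184.9] z 135.0 toolx vs -ex deg -0.16 F [-0.7  0.1  0.1] gap 0.0001
```

View pics/top2.png

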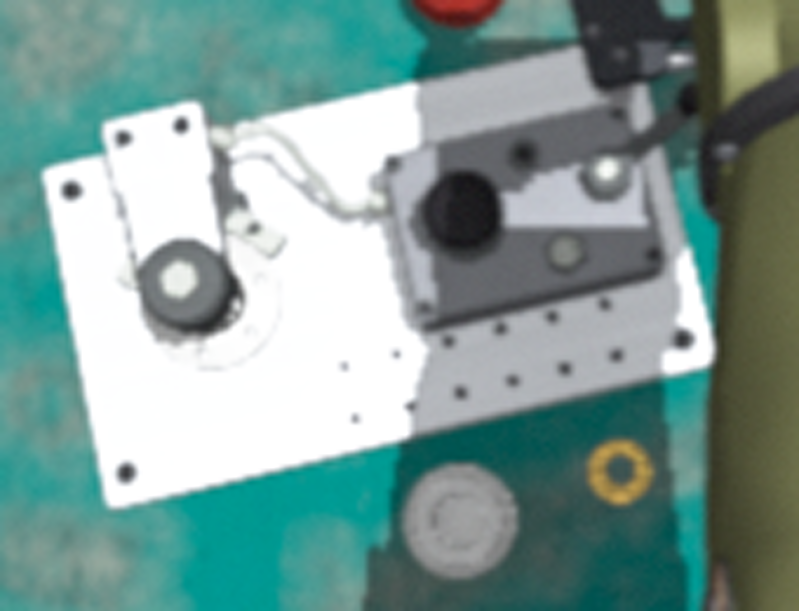

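The flange sits under the clamp cylinder (visible rim edge at (280,300) to (215,368)), and the lever is still open with its knob at (690,98). I go down beside the knob and push it in an arc.

>>> step_arm(
  deltas="2 -4 0 0 1;0 0 25 0 1;0 0 25 0 1;0 0 3 0 1;0 4 0 0 1;0 6 0 0 1;0 4 0 0 1;-2 4 0 0 1;0 0 0 0 1",
)

```text
time: 9.02
tcp_pos: [0.6824, 0.069, 0.0835]
ee_rot: [-0.347, 3.119, -0.001]
ft_force: [-0.0, -0.5, 1.6]
finger_gap: 0.0004
grip_force: 0.6
```

```bash
python3 -c "
from h import *
st();s=manip.sense();print(ex@s['ft_force'][:2],ey@s['ft_force'][:2])"
```

```text
t 9.02 fix [  34.4 -169. ] z 83.5 toolx vs -ex deg 0.02 F [-0.  -0.5  1.6] gap 0.0004
-0.14005326477543892 -0.4880530292857445
```

>>> step_arm(
  deltas="-3 4 0 0 1;-4 4 0 0 1;-4 4 0 0 1;-4 4 0 0 1;-3 4 0 0 1;-2 4 0 0 1;-1 4 0 0 1;0 4 0 0 1;0 0 0 0 1",
)

```text
time: 9.77
tcp_pos: [0.6946, 0.1052, 0.0818]
ee_rot: [0.347, -3.122, -0.0]
ft_force: [-0.8, 0.1, 0.2]
finger_gap: 0.0004
grip_force: 0.0
```

```bash
python3 -c "
from h import *
st();s=manip.sense();print(ex@s['ft_force'][:2],ey@s['ft_force'][:2])"
```

```text
t 9.77 fix [  54.2 -136.4] z 81.8 toolx vs -ex deg 0.02 F [-0.8  0.1  0.2] gap 0.0004
-0.7407704339174319 0.3046792989838562
```

>>> step_arm(
  deltas="0 2 0 0 1;0 2 0 0 1;0 2 0 0 1;0 1 0 0 1;0 0 0 0 1",
)

```text
time: 10.18
tcp_pos: [0.6933, 0.1112, 0.082]
ee_rot: [0.346, -3.122, -0.0]
ft_force: [0.9, -0.4, 0.1]
finger_gap: 0.0005
grip_force: 0.2
```

>>> step_arm(
  deltas="0 1 0 0 1;0 1 0 0 1;0 0 0 0 1",
)

```text
time: 10.43
tcp_pos: [0.693, 0.113, 0.082]
ee_rot: [-0.346, 3.122, 0.0]
ft_force: [0.6, -0.9, 0.0]
finger_gap: 0.0005
grip_force: 0.4
```

>>> step_arm(
  deltas="0 1 0 0 1;0 1 0 0 1;0 1 0 0 1;0 0 0 0 1;0 0 0 0 1",
)

```text
time: 10.85
tcp_pos: [0.6927, 0.1147, 0.082]
ee_rot: [-0.345, 3.122, -0.002]
ft_force: [2.1, -6.8, -0.7]
finger_gap: 0.0002
grip_force: 3.9
```

>>> step_arm(
  deltas="0 1 0 0 1;0 1 0 0 1;0 0 0 0 1;0 0 0 0 1",
)

```text
time: 11.18
tcp_pos: [0.6925, 0.1152, 0.082]
ee_rot: [-0.344, 3.122, -0.005]
ft_force: [3.8, -14.9, 0.0]
finger_gap: 0.0003
grip_force: 7.6
```

The lever is against its stop. I retreat and go over the plunger.

>>> step_arm(
  deltas="0 -6 0 0 1;0 -8 0 0 1;0 0 -20 0 1;0 0 -20 0 1;13 24 0 0 1;13 24 0 0 1;13 24 0 0 1;13 25 0 0 1;0 0 0 0 1;0 0 0 0 1",
)

```text
time: 12.02
tcp_pos: [0.6226, 0.1883, 0.1223]
ee_rot: [-0.349, 3.122, 0.0]
ft_force: [-0.2, -0.1, 0.0]
finger_gap: 0.0002
grip_force: 0.0
```

```bash
python3 -c "
from h import *
st()
im=manip.grab_frame('top')
for c in [(230,155,300,285)]: pass
a=cv2.resize(im[155:285,130:300,::-1],None,fx=4.0,fy=4.0,interpolation=cv2.INTER_CUBIC); cv2.imwrite('pics/t3.png',a)"
```

```text
t 12.02 fix [  2.3 -39.5] z 122.3 toolx vs -ex deg 0.09 F [-0.2 -0.1  0. ] gap 0.0002
```

View pics/t3.png

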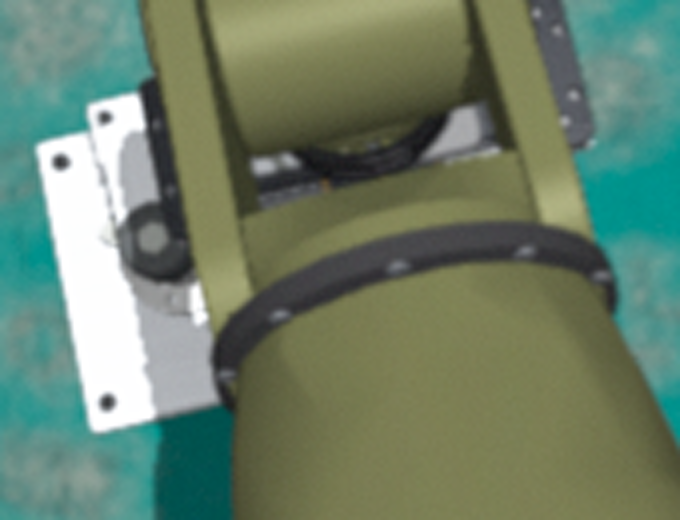

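The arm hides the pump block here, but the lever stop was clear from the force. Now down onto the plunger.

>>> step_arm(
  deltas="0 -3 8 0 1;0 0 8 0 1;0 0 5 0 1;0 0 3 0 1;0 0 3 0 1;0 0 0 0 1;0 0 0 0 1",
)

```text
time: 12.65
tcp_pos: [0.6237, 0.1844, 0.0949]
ee_rot: [0.346, -3.122, -0.0]
ft_force: [0.9, -1.1, 1.6]
finger_gap: 0.0006
grip_force: 0.6
```

>>> step_arm(
  deltas="0 0 4 0 1;0 0 4 0 1;0 0 4 0 1;0 0 0 0 1;0 0 0 0 1;0 0 0 0 1",
)

```text
time: 13.15
tcp_pos: [0.624, 0.1846, 0.0835]
ee_rot: [-0.346, 3.121, 0.0]
ft_force: [-0.9, -1.1, 5.6]
finger_gap: 0.0004
grip_force: 2.7
```

>>> step_arm(
  deltas="0 0 1.5 0 1;0 0 1 0 1;0 0 0 0 1;0 0 0 0 1",
)

```text
time: 13.48
tcp_pos: [0.6241, 0.1846, 0.0818]
ee_rot: [-0.346, 3.121, 0.0]
ft_force: [-4.0, -1.8, 11.8]
finger_gap: 0.0005
grip_force: 6.0
```

>>> step_arm(
  deltas="0 0 -8 0 1;0 0 -8 0 1;0 0 -5 0 1;0 0 0 0 1;0 0 0 0 1;0 0 0 0 1",
)

```text
time: 13.98
tcp_pos: [0.6235, 0.1845, 0.1011]
ee_rot: [0.346, -3.122, 0.0]
ft_force: [-0.0, -0.3, -0.4]
finger_gap: 0.0004
grip_force: 0.0
```

>>> step_arm(
  deltas="0 0 7 0 1;0 0 7 0 1;0 0 6 0 1;0 0 0.5 0 1;0 0 0 0 1;0 0 0 0 1;0 0 -7 0 1;0 0 -7 0 1;0 0 -6.5 0 1;0 0 0 0 1;0 0 0 0 1;0 0 0 0 1",
)

```text
time: 14.98
tcp_pos: [0.6235, 0.1844, 0.1011]
ee_rot: [0.346, -3.122, 0.0]
ft_force: [0.2, -1.1, -0.7]
finger_gap: 0.0005
grip_force: 0.0
```

>>> step_arm(
  deltas="0 0 7 0 1;0 0 7 0 1;0 0 6 0 1;0 0 0.5 0 1;0 0 0 0 1;0 0 0 0 1",
)

```text
time: 15.48
tcp_pos: [0.6241, 0.1846, 0.0818]
ee_rot: [-0.346, 3.121, 0.0]
ft_force: [-2.4, 0.1, 12.8]
finger_gap: 0.0005
grip_force: 6.3
```

>>> step_arm(
  deltas="0 0 -7 0 1;0 0 -7 0 1;0 0 -6.5 0 1;0 0 0 0 1;0 0 0 0 1;0 0 0 0 1",
)

```text
time: 15.98
tcp_pos: [0.6234, 0.1844, 0.101]
ee_rot: [0.346, -3.122, 0.0]
ft_force: [-0.2, 0.4, -1.2]
finger_gap: 0.0006
grip_force: 0.0
```

>>> step_arm(
  deltas="0 0 7 0 1;0 0 7 0 1;0 0 6 0 1;0 0 0.5 0 1;0 0 0 0 1;0 0 0 0 1;0 0 -7 0 1;0 0 -7 0 1;0 0 -6.5 0 1;0 0 0 0 1;0 0 0 0 1;0 0 0 0 1",
)

```text
time: 16.98
tcp_pos: [0.6234, 0.1844, 0.101]
ee_rot: [0.346, -3.122, 0.0]
ft_force: [-0.7, -0.1, 0.3]
finger_gap: 0.0007
grip_force: 0.0
```

>>> step_arm(
  deltas="0 0 7 0 1;0 0 7 0 1;0 0 6 0 1;0 0 0.5 0 1;0 0 0 0 1;0 0 0 0 1;0 0 -7 0 1;0 0 -7 0 1;0 0 -6.5 0 1;0 0 0 0 1;0 0 0 0 1;0 0 0 0 1",
)

```text
time: 17.98
tcp_pos: [0.6234, 0.1844, 0.101]
ee_rot: [0.346, -3.122, 0.0]
ft_force: [-0.3, -0.7, 0.1]
finger_gap: 0.0002
grip_force: 0.0
```

>>> step_arm(
  deltas="0 0 7 0 1;0 0 7 0 1;0 0 6 0 1;0 0 0.5 0 1;0 0 0 0 1;0 0 0 0 1;0 0 -7 0 1;0 0 -7 0 1;0 0 -6.5 0 1;0 0 0 0 1;0 0 0 0 1;0 0 0 0 1",
)

```text
time: 18.98
tcp_pos: [0.6234, 0.1844, 0.1009]
ee_rot: [0.346, -3.122, 0.0]
ft_force: [-0.0, -0.0, 0.0]
finger_gap: 0.0005
grip_force: 0.0
```

>>> step_arm(
  deltas="0 0 -30 0 1;0 0 -30 0 1;25 -25 0 0 1;25 -30 0 0 1;25 -30 0 0 1;25 -30 0 0 1;25 -30 0 0 1;25 -30 0 0 1;25 -30 0 0 1;20 -30 0 0 1;0 0 0 0 1",
)

```text
time: 19.9
tcp_pos: [0.4828, -0.0917, 0.1613]
ee_rot: [0.34, -3.122, 0.001]
ft_force: [0.4, 0.4, -0.1]
finger_gap: 0.0002
grip_force: 0.0
```

```bash
python3 -c "
from h import *
st()
a=manip.grab_frame('top')[155:285,130:300,::-1];b=manip.grab_frame('side')[190:310,190:310,::-1]
f=lambda i,s:cv2.resize(i,None,fx=s,fy=s,interpolation=cv2.INTER_CUBIC)
a=f(a,2.6);b=f(b,2.8);H=max(a.shape[0],b.shape[0]);P=lambda i:np.pad(i,((0,H-i.shape[0]),(0,0),(0,0)))
cv2.imwrite('pics/t4.png',np.hstack([P(a),P(b)]))"
```

```text
t 19.9 fix [-195.5 -282. ] z 161.3 toolx vs -ex deg -0.25 F [ 0.4  0.4 -0.1] gap 0.0002
```

View pics/t4.png

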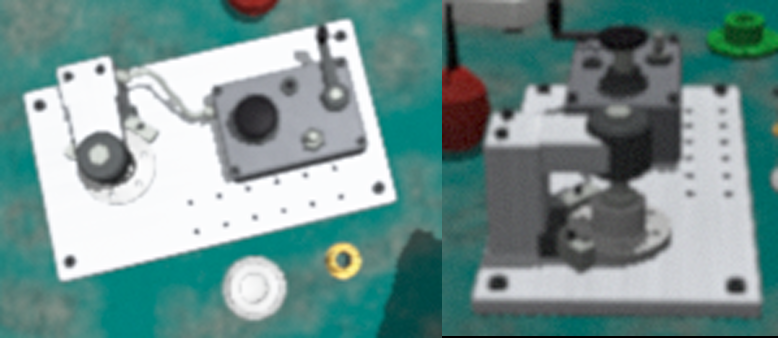

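The lever is shut, with its arm pointing to the back at (323,35). The foot is down on the hub at (622,190), and the pin stands out of its gland at (658,42). One enlarged check of the pin's height.

```bash
python3 -c "
from h import *
P=[np.r_[org[:2]-.0217*ex-.0856*ey,z] for z in(.058,.067,.079)]
p=proj('side',P);print(p, (p-[245,185])*12)
snap('side','p.png',(245,185,295,225),12)"
```

```text
[[266.86550257 210.55665687]
 [266.8414224  206.45796264]
 [266.80931983 200.94978572]] [[262.38603085 306.67988249]
 [262.09706877 257.49555169]
 [261.71183797 191.39742863]]
```

View pics/p.png

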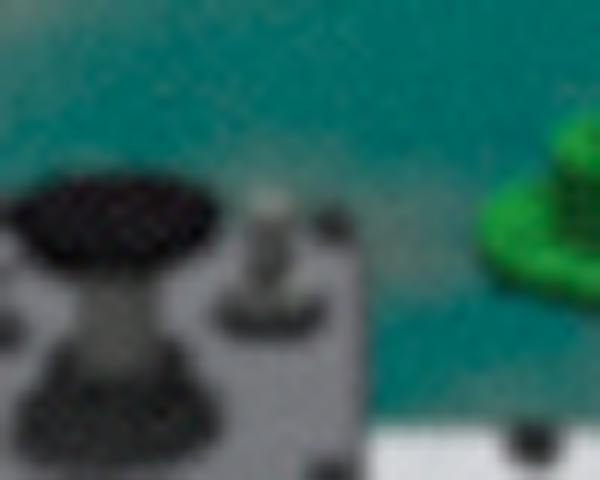

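The tip is at crop (268,190), which matches the projected 79 mm row (191). Six full strokes reached the solid stop, so the pin is fully out.

```bash
python3 -c "
from h import *
print(manip.job_done())"
```

```text
the job is handed in; nothing more can be done
None
```

The job is handed in: the flange is home in the V stop and clamped, the lever is shut, and the pin's tip measures about 79 mm (fully out) after six full strokes; the judge's result was not shown.

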